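# Seat a taper-foot target in its stage and check it rocks free

### The job

Put the reflector target with the blue band into the taper cup with the blue band on its stage and press it firmly home with about 12 N, never loading it by more than 20 N at any moment. Then, keeping it in its cup and resting against its wall, rock it about 5 degrees towards the micrometer and then about 5 degrees away from it to show that it is not stuck, and leave it standing fully home, upright and released. Do not tip the target over and leave everything else where it is.

Things in the scene. Friction and masses are not known exactly. Their poses are not given: they have to be found in the camera images.
- target: reflector target, round, 0.2 to 0.4 kg, 76 mm tall, standing on its foot. Origin: centre of its flat foot; z up its axis. Brass taper foot, diameter 24 mm at z = 0 growing evenly to 44 mm at z = 28; blue flange, diameter 44, z = 28 to 31; black barrel to grip, diameter 30, up to z = 76, with a glass dome 7 mm high on top
- target_top (a point): centre of the flat top of the target's barrel, 76 mm above its foot on its axis.
- stage_blue: black stage fixed to the bench, 100 (x) by 90 mm, 40 mm high, with a round steel cup (outer diameter 60, 26 high, blue band) on its centre, locked at a height 0 to 12 mm above the stage. Conical bore, 40 mm wide at the cup top, 21 at its underside, sloped like the target's foot. Origin: centre of the underside, z up. Micrometer sticks out at +x to x = 105, z = 28: +x is towards it
- seat (a point): point of the stage on the cup's axis, 44 mm above the stage's underside, axes as stage_blue. The target's foot, when home, is 0 to 12 mm straight above it, by the cup's unmeasured height: find it by feel. Home, the flange is 6 mm above the cup top and the foot 4 mm above the cup's underside. To lean 0.09 rad in the bore the target must rise 2 to 5 mm; held lower it jams hard
- stage_orange: a like stage, its cup with an orange band and a narrower bore (27 mm at its top): not for this target. Fixed. Origin: centre of its underside.
- small_target: smaller reflector target with an orange flange, 64 mm tall, 32 mm across, loose, standing on its foot; leave alone. Origin: centre of its foot.
- driver: screwdriver with a yellow handle, 150 mm long, lying loose; leave alone.
- block: white plastic block 70 x 50 x 30 mm, loose; leave alone. Origin: centre of its underside.
- dish: shallow glass dish, 80 mm across, 16 mm high, loose; leave alone.
- post_mount: lens in a square black frame on a steel post, 108 mm tall, loose; leave alone.
- collar: aluminium collar, 36 mm across, 12 mm high, loose; leave alone.
- screw: cap screw standing on its head, 14 mm across, 28 mm tall, loose; leave alone.
Things that resemble listed ones, but are neither listed nor needed, are in the scene too. What is shaped like the stage_blue but turquoise is not meant.

How it is judged (in metres and radians):
On the way, in this order (a step that is already met when the one before it is completed fails the run):
1. the target is fully home in the blue cup (centred within 1.5 mm, upright) and pressed into it so that the cup's wall bears more than 18 N in all (a push of 10 N does it) (horizontal distance between target and seat below 0.0015 m and z of target in the frame of seat between -0.002 and 0.0145 m and angle between target's own z axis and vertical below 0.03 rad and contact force between target and stage_blue above 18 N), for 0.2 s.
2. the target leans more than 3.5 degrees towards the micrometer, in the cup (foot within 6 mm of its axis) and bearing on its wall with more than 3 N (angle between target's own z axis and vertical above 0.06 rad and x of target_top in the frame of seat above 0.0035 m and z of target in the frame of seat below 0.018 m and horizontal distance between target and seat below 0.006 m and contact force between target and stage_blue above 3 N), for 0.1 s.
3. the target leans more than 3.5 degrees away from the micrometer, in the cup (foot within 6 mm of its axis) and bearing on its wall with more than 3 N (angle between target's own z axis and vertical above 0.06 rad and x of target_top in the frame of seat below -0.0035 m and z of target in the frame of seat below 0.018 m and horizontal distance between target and seat below 0.006 m and contact force between target and stage_blue above 3 N), for 0.1 s.
At the end, for the whole second after the job is handed in: the target stands in the blue cup: home on the taper, foot centre within 1.5 mm of the cup's axis and 0 to 12 mm (2.5 over) above the seat point, axis within 0.03 rad of vertical, borne by the cup, at rest, released (horizontal distance between target and seat below 0.0015 m and z of target in the frame of seat between -0.002 and 0.0145 m and angle between target's own z axis and vertical below 0.03 rad and contact force between target and stage_blue above 1 N and contact force between target and the fingers below 0.1 N and linear speed of target below 0.01 m/s and angular speed of target below 0.1 rad/s); the robot touches nothing.
It fails at once if the target loads the wall of the blue cup with more than 70 N in all (a push of 20 N stays below it; the wedge multiplies a push by 1.6 to 2.9) (contact force between target and stage_blue above 70 N).
It fails at once if the target bears on the orange stage with more than 25 N (contact force between target and stage_orange above 25 N).
It fails at once if the target is tipped by more than 35 degrees (angle between target's own z axis and vertical above 0.61 rad).
It fails at once if something to be left alone is moved by more than 20 mm (distance of any of small_target, driver, block, dish, post_mount, collar, screw from where it was at the start of the episode above 0.02 m).
It also fails if it takes over 72 s, if anything falls off the work surface, if the arm or the gripper's body presses on something with over 40 N, if the wrist force passes 120 N, or if a joint passes its speed limit or range.

### The arm

A 6-joint arm with a two-finger parallel gripper is mounted at the origin on the work surface. World frame = base frame: x ahead of the robot, y to its left, z up, the work surface at z = 0. Lengths are in m, angles in degrees, forces in N, time in s.
With the tool pointing down it reaches from about 0.3 to 0.75 m from the base axis. Payload 8.5 kg.
Tool frame: the origin (TCP) lies midway between the tips of the shut fingers; the grasp point (between the pads) lies 19 mm behind it; z points along the fingers, y is the direction in which the jaws open and shut (so a half turn about z gives the same grasp; the last joint's range is limited). The gripper opens to 88 mm and grips with 3 to 60 N. Pads are 18 mm wide; open, the fingers measure 123 mm over their backs; the gripper's body (75 mm by 187 mm) begins 45 mm behind the grasp point.
Start: joints at [-79.773, 21.807, 74.336, -0, 83.858, -12.336], TCP at [0.211, -0.508, 0.218] pointing down, gripper open.
Joint ranges: [-178.18, 178.18], [-50.72, 133.34], [12.68, 142.11], [-81.47, 261.47], [9.98, 163.14], [-165.26, 165.26]. Speed limits (degrees/s): [136.94, 136.94, 180, 180, 180, 180].

### API

Orientations are given as a 3x3 rotation matrix whose columns are the frame's x, y, z axes.
In Python, from plant import read_state, snapshot, job_done, silhouettes, tip_of gives the robot as it stands.
- The arm moves only by the tool play_rows, never from a script. Its argument "commands" is one flat list of numbers, 6 for each row, row after row: the shift along the tool's x, y, z in m, then the turn, a rotation vector about the tool's x, y, z in rad. In form: [tx, ty, tz, ax, ay, az, tx, ty, tz, ax, ay, az, ...]. A call has 1 to 20 rows; each row is the pose to reach, as a shift and turn from the pose commanded when the call began, along the tool's axes at that moment; what a row does not reach only later rows make up. A row lasts 1/8 s, in which the tool goes at most 62.5 mm and 10.7 degrees, less where a joint would pass 70% of its speed; a pose out of reach is approached as far as the arm can. A call with a gripper value outside its range is refused whole. "fingers" is the closure, from 0 (fully open) to 1 (shut), set as the call begins (left out, the last holds). The fingers move at their own pace and stop on an object; "newtons" is the grip in N (left out, the last holds). Time passes only in rows, so rows that repeat a pose let the fingers close. It gives the time, the measured TCP pose, the force and the opening at its end, in the units of the state.
- read_state(): the state, without advancing time (a new reading comes with each control period).
- snapshot(name): name is "scene" or "top" or "wrist"; returns a dict with "color" (384x512x3 uint8, red, green, blue), "camera_matrix" (3x3 intrinsics, pixels), "eye" and "orientation" of the camera in the world. Camera axes: x right, y up, looking along -z (the intrinsics and any distortion apply to the point x, -y, -z); pixel columns grow to the right and rows downward; lengths in m; the calibration is good to about 2 mm. A picture is of the moment at which its call begins. There is no depth.
- job_done(): hands the job in, once; it reports no verdict.
Trained networks look in a picture, given as the dict that the camera call returned (one of the last four; its "shot" number tells which), for a name from the list of things; names that differ only in an ending like _2 or _b are one class to them, and where a whole thing is asked for, a point or a joint stands for the part that bears it (a point fixed in the world has none). Each returns a list of dicts, best first, with "p" (0 to 1); they miss things now and then, are a little off and sometimes report something else, mostly with a low value. They report only what shows in the picture. A call takes as long as a camera call. They do not tell look-alikes from the thing itself.
- silhouettes(picture, label): "mask" (384x512 bool, what is visible of it) and "pixel" ([row, column] in pixels, amid what is visible of it).
- tip_of(picture, label): "pixel" ([row, column] in pixels: a listed point, or the origin of a listed thing).
The state is a dict: "time_s": time; "joint_pos": joint angles; "joint_vel": joint speeds; "joint_torque": joint torques, N m; "position": TCP position; "orientation": TCP orientation; "contact_force": force on the tool from outside, world axes, zero at the start; "ft_torque": the same for the moment, N m; "finger_gap": opening from 0.0 (shut) to 1.0 (fully open).
Only numpy, scipy, OpenCV 4.12 (cv2) and the standard library are available. Lean on these libraries where they do the work, as an engineer would, in place of code of your own. Each camera call takes 0.05 s, during which the arm holds its last target.

## Working session

There is one attempt and no reset: what is moved stays moved. The work goes in short steps, Python scripts to look and compute and a tool call to move; the robot and the scene stay as the last step left them, time stands still between calls to the robot, and variables do not carry over. Pictures are saved under pics/ and viewed, and the job is handed in when it is done.

Besides the shell and the picture viewer there is one more tool, called after "Request:" as name(argument=value, ...) on one line, values as JSON. play_rows: Moves the arm, as the interface text tells. Its arguments: {"type":"object","properties":{"commands":{"type":"array"},"fingers":{"type":"number"},"newtons":{"type":"number"}},"required":["commands"]}

```bash
ls; mkdir -p pics; python3 - <<'E'
from plant import *
import cv2
s=read_state();print({k:v for k,v in s.items()})
for n in ["scene","top","wrist"]:
    p=snapshot(n);cv2.imwrite(f"pics/{n}0.png",p["color"][:,:,::-1]);print(n,p["camera_matrix"],p["eye"],p["orientation"],[k for k in p])
E
```

```text
pics
{'time_s': 0.0, 'joint_pos': array([-7.97747159e+01,  2.18418459e+01,  7.43845839e+01, -8.08312473e-04,
        8.38586080e+01, -1.23350215e+01]), 'joint_vel': array([ 0.05364313,  0.06127878, -0.07900569,  0.00553448, -0.066574  ,
       -0.03063905]), 'joint_torque': array([ 4.12171112e-04, -4.37929058e+01, -2.24549943e+01,  7.13810138e-02,
        3.53060500e-02, -1.06858276e-04]), 'position': array([ 0.21095472, -0.50759632,  0.21703078]), 'orientation': array([[ 9.23475694e-01,  3.83656833e-01, -2.77275879e-04],
       [ 3.83656813e-01, -9.23474593e-01,  1.45812675e-03],
       [ 3.03363062e-04, -1.45292339e-03, -9.99998898e-01]]), 'contact_force': array([-0.30698195, -0.69918138, -0.08483936]), 'ft_torque': array([-0.03105   ,  0.02086637,  0.04275151]), 'finger_gap': 1.0040098649508877}
scene [[448.50198825   0.         262.74171369]
 [  0.         448.50198825 187.96719002]
 [  0.           0.           1.        ]] [ 1.57754086 -0.08192838  0.81410504] [[ 0.14331895 -0.56630065  0.81164232]
 [ 0.9896749   0.08051008 -0.11858211]
 [ 0.00180774  0.82025709  0.57199216]] ['color', 'camera_matrix', 'eye', 'orientation', 'shot']
top [[446.38878777   0.         262.86216628]
 [  0.         446.38878777 191.57399808]
 [  0.           0.           1.        ]] [0.3069011  0.06266876 1.69046953] [[-0.02445943  0.98875486 -0.14753154]
 [-0.9996437  -0.0257679  -0.00696406]
 [-0.01068732  0.14730864  0.98903283]] ['color', 'camera_matrix', 'eye', 'orientation', 'shot']
wrist [[311.69883304   0.         260.10747156]
 [  0.         311.69883304 186.99105555]
 [  0.           0.           1.        ]] [ 0.28863656 -0.47503222  0.38343266] [[ 0.38348674  0.87374679  0.29917296]
 [-0.92354557  0.36323841  0.12296928]
 [-0.0012271  -0.32345695  0.94624209]] ['color', 'camera_matrix', 'eye', 'orientation', 'shot']
```

View pics/scene0.png

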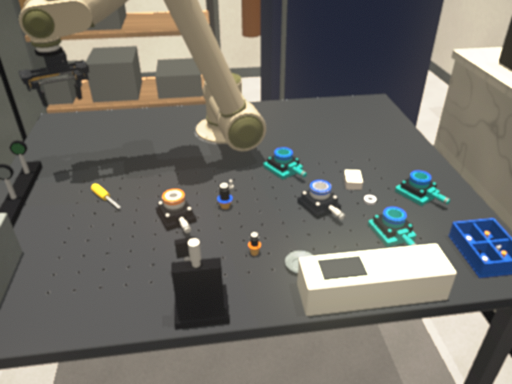

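View pics/top0.png

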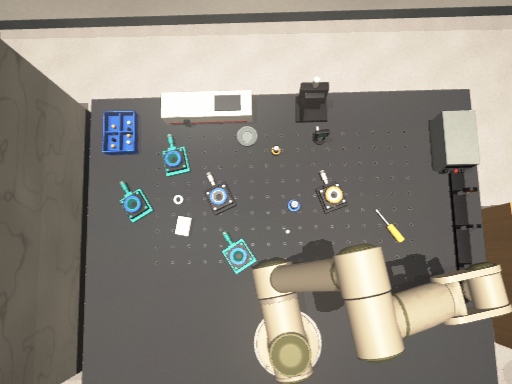

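View pics/wrist0.png

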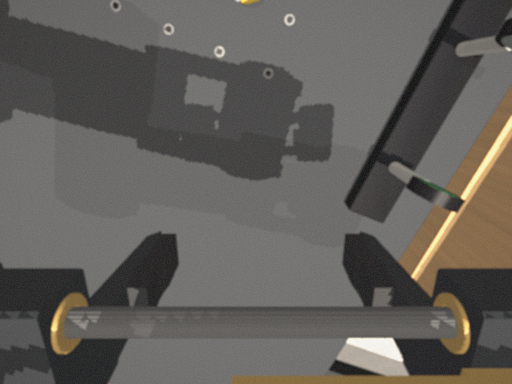

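Top view (col,row): target candidates are the blue flange at (294,205), which I choose, and the small orange-flange target at (276,151). Stage candidates are the black one with a blue band at (219,197), which I choose, the turquoise ones at (174,158), (133,204) and (238,255), and the orange-band one at (333,195). I'll check the choice in close crops and triangulate.

```bash
cat > h.py <<'E'
import numpy as np, cv2
from plant import *
def ray(p,px):
    K=p["camera_matrix"];r,c=px
    d=np.array([(c-K[0,2])/K[0,0],-(r-K[1,2])/K[1,1],-1.]);d=np.array(p["orientation"])@d
    return np.array(p["eye"]),d/np.linalg.norm(d)
def plane(p,px,z):
    e,d=ray(p,px);return e+d*(z-e[2])/d[2]
def proj(p,X):
    v=np.array(p["orientation"]).T@(np.atleast_2d(X)-p["eye"]).T
    K=p["camera_matrix"];return np.c_[K[1,2]-K[1,1]*v[1]/-v[2], K[0,2]+K[0,0]*v[0]/-v[2]]
def tri(rs):
    A=0;b=0
    for e,d in rs:
        M=np.eye(3)-np.outer(d,d);A=A+M;b=b+M@e
    x=np.linalg.solve(A,b);return x,[np.linalg.norm((np.eye(3)-np.outer(d,d))@(x-e)) for e,d in rs]
E
python3 - <<'E'
from h import *
P={n:snapshot(n) for n in ["scene","top"]}
for l in ["target","target_top","stage_blue","seat","stage_orange","small_target","screw","block","collar","dish","post_mount","driver"]:
    for n,p in P.items():
        for t in tip_of(p,l)[:4]:
            if t["p"]>.2: print(l,n,round(t["p"],2),np.round(t["pixel"],1),np.round(plane(p,t["pixel"],{"target_top":.076,"seat":.044}.get(l,0)),4))
c=P["top"]["color"][120:280,100:360,::-1];cv2.imwrite("pics/ctop.png",cv2.resize(c,None,fx=3,fy=3,interpolation=2))
c=P["scene"]["color"][140:260,140:440,::-1];cv2.imwrite("pics/cscene.png",cv2.resize(c,None,fx=2.6,fy=2.6,interpolation=2))
E
```

```text
target scene 0.62 [205.2 221.7] [ 0.4946 -0.0483  0.    ]
target top 0.43 [207.7 294.8] [ 0.4939 -0.0454  0.    ]
target_top scene 0.52 [184.1 223.7] [ 0.4947 -0.0387  0.076 ]
target_top top 0.64 [203.4 294.6] [ 0.5012 -0.0404  0.076 ]
target_top top 0.56 [141.6 316.7] [ 0.7301 -0.1304  0.076 ]
stage_blue scene 0.97 [206.8 313.8] [0.5414 0.2241 0.    ]
stage_blue scene 0.88 [163.6 283.6] [0.2873 0.1789 0.    ]
stage_blue scene 0.82 [193.5 415.9] [0.5195 0.5559 0.    ]
stage_blue scene 0.69 [215.9 177.9] [ 0.5283 -0.1781  0.    ]
stage_blue top 0.89 [205.7 139.4] [0.5168 0.5477 0.    ]
stage_blue top 0.88 [197.6 222.1] [0.5398 0.231  0.    ]
stage_blue top 0.84 [253.6 238.3] [0.3262 0.1725 0.    ]
stage_blue top 0.61 [165.3 177.2] [0.6705 0.4036 0.    ]
seat scene 0.97 [218.1 390.4] [0.6769 0.4034 0.044 ]
seat scene 0.93 [177.5 419.7] [0.4972 0.5691 0.044 ]
seat scene 0.73 [207.2 317.1] [0.6006 0.2163 0.044 ]
seat scene 0.55 [158.4 283.8] [0.325  0.1714 0.044 ]
seat top 0.95 [196.1 217.3] [0.5399 0.2445 0.044 ]
seat top 0.85 [157.7 177.5] [0.6903 0.3937 0.044 ]
seat top 0.64 [257.1 23
[... 278 characters left out ...]
top 0.49 [151.8 276.9] [0.7136 0.0163 0.    ]
screw scene 0.47 [186.2 231. ] [ 0.3983 -0.012   0.    ]
block scene 0.86 [184.6 349.5] [0.4428 0.3653 0.    ]
block top 0.5 [226.2 184.2] [0.4341 0.3761 0.    ]
block top 0.28 [203. 297.] [ 0.5117 -0.0544  0.    ]
collar scene 0.64 [200.1 370.9] [0.5331 0.4049 0.    ]
collar scene 0.54 [183.3 235.5] [0.384  0.0037 0.    ]
collar top 0.64 [198.1 178.9] [0.5422 0.3965 0.    ]
dish scene 0.78 [265.5 297.2] [0.7759 0.1242 0.    ]
dish top 0.8 [137.  246.1] [0.776  0.1347 0.    ]
post_mount top 0.75 [140.2 319.2] [ 0.7554 -0.1495  0.    ]
driver scene 0.69 [201.3 108.9] [ 0.4266 -0.3864  0.    ]
driver top 0.56 [224.2 392.2] [ 0.4218 -0.4106  0.    ]
```

View pics/ctop.png

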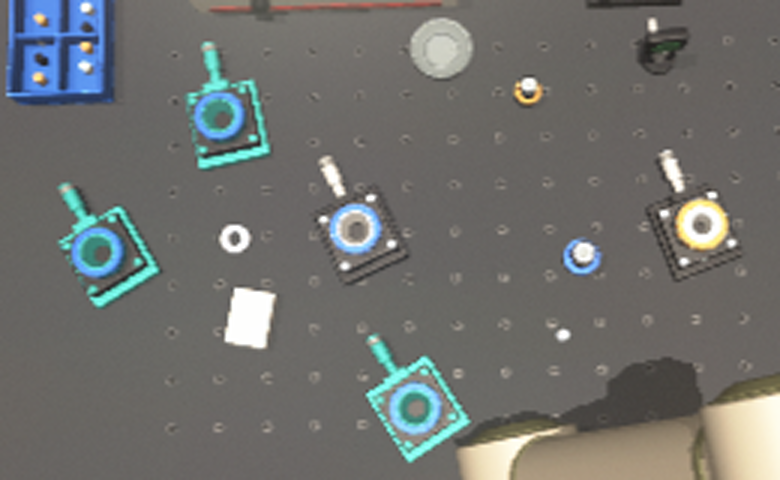

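View pics/cscene.png

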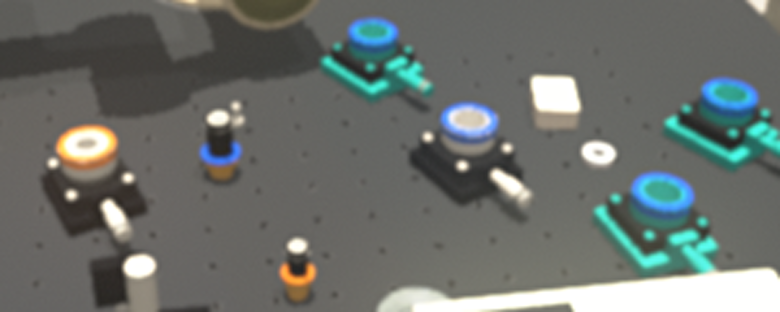

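The chosen target (blue flange, brass foot) shows at crop (582,255), and its stage (black, blue cup) at crop (355,228). The micrometer points at a yaw of about 22°. I'll hover over the target with the jaws along the micrometer direction.

```bash
cat >> h.py <<'E'
from scipy.spatial.transform import Rotation as R
def to(pos,Rw=None,yaw=None):
    s=read_state();R0=s["orientation"]
    if yaw is not None:
        a=np.radians(yaw);y=np.array([np.cos(a),np.sin(a),0]);z=np.array([0,0,-1.]);Rw=np.c_[np.cross(y,z),y,z]
    sh=R0.T@(np.array(pos)-s["position"]) if pos is not None else 0
    rv=R.from_matrix(R0.T@Rw).as_rotvec() if Rw is not None else 0
    print("shift",np.round(sh,4),"turn",np.round(rv,4),"t",round(s["time_s"],2),"gap",round(s["finger_gap"],3),"F",np.round(s["contact_force"],2),"pos",np.round(s["position"],4))
E
python3 -c "
from h import *
to([.496,-.043,.217],yaw=22)"
```

```text
shift [ 0.4415 -0.3199  0.0007] turn [ 0.     -0.     -1.5609] t 1.45 gap 0.999 F [0.83 0.14 0.37] pos [ 0.211  -0.5079  0.2177]
```

Request:
play_rows(commands=[0.11,-0.08,0,0,0,-0.39,0.221,-0.16,0,0,0,-0.78,0.331,-0.24,0,0,0,-1.17,0.4415,-0.32,0,0,0,-1.56,0.4415,-0.32,0,0,0,-1.56,0.4415,-0.32,0,0,0,-1.56,0.4415,-0.32,0,0,0,-1.56,0.4415,-0.32,0,0,0,-1.56,0.4415,-0.32,0,0,0,-1.56,0.4415,-0.32,0,0,0,-1.56,0.4415,-0.32,0,0,0,-1.56,0.4415,-0.32,0,0,0,-1.56,0.4415,-0.32,0,0,0,-1.56])

```text
time_s: 3.08
position: [0.4957, -0.0439, 0.2178]
orientation: [[-0.372, 0.928, 0.0], [0.928, 0.372, -0.0], [-0.0, 0.0, -1.0]]
contact_force: [0.1, -0.4, -0.7]
finger_gap: 0.998
```

```bash
python3 - <<'E'
from h import *
p=snapshot("wrist");cv2.imwrite("pics/w1.png",p["color"][:,:,::-1])
q=snapshot("top");s=snapshot("scene")
for l in ["target","target_top"]:
  for n,pp in (("w",p),("t",q),("s",s)):
    for t in tip_of(pp,l)[:2]:
        print(l,n,round(t["p"],2),np.round(t["pixel"],1),np.round(plane(pp,t["pixel"],.076 if 'top' in l else 0),4))
to([.496,-.043,.217],yaw=22)
E
```

```text
target w 0.6 [148.1 264.6] [ 0.4987 -0.0372  0.    ]
target t 0.51 [204.4 293.9] [ 0.5066 -0.0424  0.    ]
target t 0.42 [198.3 220.3] [0.5373 0.2379 0.    ]
target s 0.67 [202.9 221.6] [ 0.483  -0.0478  0.    ]
target s 0.6 [265.4 298.8] [0.7761 0.1283 0.    ]
target_top w 0.56 [166.4 264.1] [ 0.4984 -0.0407  0.076 ]
target_top t 0.58 [202.7 293.8] [ 0.5039 -0.0376  0.076 ]
target_top s 0.55 [184.9 225.5] [ 0.4995 -0.0338  0.076 ]
shift [-0.      0.0001  0.0006] turn [-0.    -0.    -0.001] t 3.52 gap 1.003 F [-0.06 -0.2  -0.69] pos [ 0.4959 -0.043   0.2176]
```

View pics/w1.png

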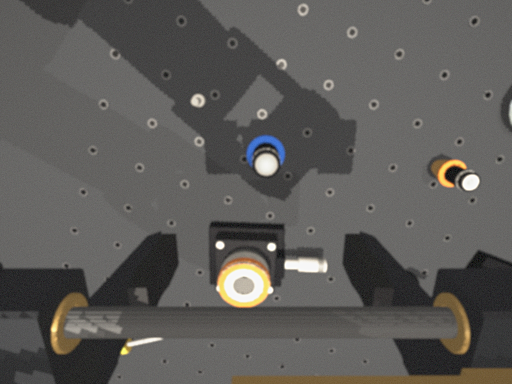

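The target is at (264,150) with its blue ring fully visible. The orange stage is at (245,285), and the micrometer is parallel to the jaw direction. I'll fit the flange ring.

```bash
cat >> h.py <<'E'
def ring(p,box,z,hl=(100,125),save=None):
    hsv=cv2.cvtColor(p["color"],cv2.COLOR_RGB2HSV);m=cv2.inRange(hsv,(hl[0],110,50),(hl[1],255,255))
    r0,r1,c0,c1=box;mm=np.zeros_like(m);mm[r0:r1,c0:c1]=m[r0:r1,c0:c1]
    n,lab,st,_=cv2.connectedComponentsWithStats(mm);k=1+np.argmax(st[1:,4]);pts=np.argwhere(lab==k)
    hull=cv2.convexHull(pts[:,::-1].astype(np.int32))[:,0,:]
    W=np.array([plane(p,(h[1],h[0]),z)[:2] for h in hull])
    # least squares circle, weighted by densified hull
    H=np.vstack([W[i]+(W[(i+1)%len(W)]-W[i])*t for i in range(len(W)) for t in [0]])
    A=np.c_[2*H,np.ones(len(H))];s=np.linalg.lstsq(A,(H**2).sum(1),rcond=None)[0]
    r=np.sqrt(s[2]+s[0]**2+s[1]**2);print("ring centre",np.round(s[:2],4),"diam",round(2*r,4),"resid",np.round(np.std(np.linalg.norm(H-s[:2],axis=1)),4),"n",len(pts));return s[:2]
E
python3 - <<'E'
from h import *
p=snapshot("wrist")
for z in (.028,.031):ring(p,(120,185,230,300),z)
q=snapshot("top");ring(q,(190,220,280,310),.03)
c=p["color"][110:200,220:310,::-1];cv2.imwrite("pics/w2.png",cv2.resize(c,None,fx=5,fy=5,interpolation=2))
E
```

```text
ring centre [ 0.4993 -0.0382] diam 0.0453 resid 0.0003 n 512
ring centre [ 0.499  -0.0376] diam 0.0449 resid 0.0003 n 512
ring centre [ 0.5004 -0.0374] diam 0.0398 resid 0.001 n 26
```

View pics/w2.png

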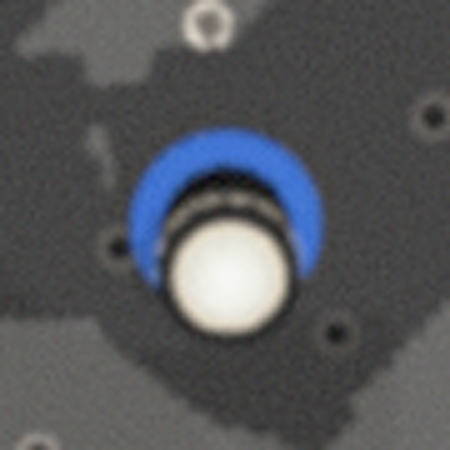

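```bash
python3 -c "
from h import *
to([.499,-.038,.038],yaw=22)"
```

```text
shift [0.0034 0.0047 0.1796] turn [-0.     -0.     -0.0009] t 3.62 gap 1.002 F [0.07 0.5  0.28] pos [ 0.496  -0.0429  0.2176]
```

Request:
play_rows(commands=[0.003,0.005,0.04,0,0,0,0.003,0.005,0.08,0,0,0,0.003,0.005,0.12,0,0,0,0.003,0.005,0.15,0,0,0,0.003,0.005,0.17,0,0,0,0.003,0.005,0.18,0,0,0,0.003,0.005,0.18,0,0,0,0.003,0.005,0.18,0,0,0])

```text
time_s: 4.62
position: [0.4999, -0.0384, 0.0384]
orientation: [[-0.374, 0.928, 0.001], [0.928, 0.374, -0.0], [-0.001, 0.001, -1.0]]
contact_force: [-0.7, -0.2, -0.7]
finger_gap: 0.998
```

```bash
python3 -c "
from h import *
p=snapshot('wrist');cv2.imwrite('pics/w3.png',p['color'][:,:,::-1])
to([.499,-.038,.038],yaw=22)"
```

```text
shift [ 0.0008 -0.0007  0.0004] turn [ 0.0012  0.001  -0.0009] t 4.67 gap 1.004 F [-0.5   0.79  0.31] pos [ 0.4999 -0.0385  0.0384]
```

View pics/w3.png

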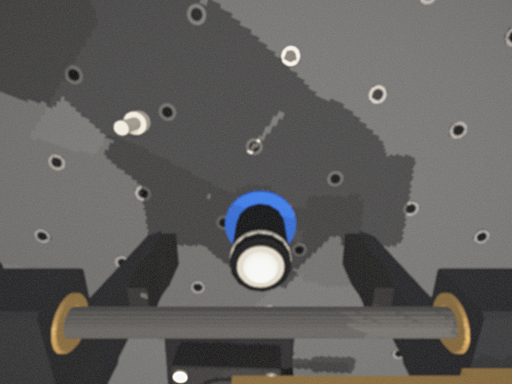

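The barrel is centred between the jaws at column 262 of (178–344). I'll re-measure the tool-x offset from this close view, then grip.

```bash
python3 - <<'E'
from h import *
p=snapshot("wrist")
for z in (.028,.031):
    c=ring(p,(180,275,215,310),z); s=read_state(); print("offset tool xy",np.round(s["orientation"].T@(np.r_[c,0]-np.r_[s["position"][:2],0]),4))
# barrel top: dark rim circle via projection check
s=read_state()["position"]
for z in (.076,):
    a=np.linspace(0,6.28,8)[:-1]
    print(proj(p,[*c,z]),proj(p,[*s[:2],z]))
E
```

```text
ring centre [ 0.4995 -0.0385] diam 0.0454 resid 0.0002 n 1654
offset tool xy [ 0.     -0.0004 -0.    ]
ring centre [ 0.4989 -0.0372] diam 0.0446 resid 0.0002 n 1654
offset tool xy [ 0.0015 -0.0004 -0.    ]
[[265.35376614 259.97105084]] [[268.04675541 260.81512335]]
```

Request:
play_rows(commands=[0,0,0,0,0,0,0,0,0,0,0,0,0,0,0,0,0,0,0,0,0,0,0,0,0,0,0,0,0,0,0,0,0,0,0,0,0,0,0,0,0,0], fingers=1, newtons=12)

```text
time_s: 5.6
position: [0.4995, -0.0383, 0.0376]
orientation: [[-0.374, 0.928, 0.0], [0.928, 0.374, 0.0], [0.0, 0.0, -1.0]]
contact_force: [0.3, -0.4, 0.1]
finger_gap: 0.338
```

```bash
python3 -c "
from h import *
to([.562,.176,.20],yaw=22)"
```

```text
shift [ 0.1754  0.1381 -0.1623] turn [ 0.    -0.    -0.001] t 5.6 gap 0.338 F [ 0.33 -0.39  0.05] pos [ 0.4995 -0.0383  0.0376]
```

Request:
play_rows(commands=[0,0,-0.01,0,0,0,0,0,-0.03,0,0,0,0,0,-0.07,0,0,0,0,0,-0.11,0,0,0,0,0,-0.15,0,0,0,0.02,0.015,-0.162,0,0,0,0.05,0.04,-0.162,0,0,0,0.08,0.063,-0.162,0,0,0,0.11,0.087,-0.162,0,0,0,0.14,0.11,-0.162,0,0,0,0.165,0.13,-0.162,0,0,0,0.175,0.138,-0.162,0,0,0,0.175,0.138,-0.162,0,0,0,0.175,0.138,-0.162,0,0,0,0.175,0.138,-0.162,0,0,0], newtons=40)

```text
time_s: 7.48
position: [0.562, 0.1746, 0.1998]
orientation: [[-0.373, 0.928, -0.0], [0.928, 0.373, -0.0], [-0.0, -0.0, -1.0]]
contact_force: [-0.4, 0.4, -2.8]
finger_gap: 0.325
```

```bash
python3 - <<'E'
from h import *
p=snapshot('wrist');cv2.imwrite('pics/w4.png',p['color'][:,:,::-1])
for l in ("stage_blue","seat"):
    for t in tip_of(p,l)[:2]: print(l,round(t["p"],2),np.round(t["pixel"],1),np.round(plane(p,t["pixel"],.044 if l=="seat" else 0),4))
to([.562,.176,.20],yaw=22)
E
```

```text
stage_blue 0.89 [ 93.7 264.7] [0.54   0.2422 0.    ]
stage_blue 0.62 [77.9 54.3] [0.3172 0.1709 0.    ]
seat 0.86 [81.8 25. ] [0.3168 0.1665 0.044 ]
seat 0.56 [ 94.4 259.6] [0.5344 0.2411 0.044 ]
shift [ 0.0009  0.0003 -0.0002] turn [ 0.      0.0001 -0.0017] t 7.62 gap 0.328 F [ 0.11 -0.16 -2.47] pos [0.5621 0.1751 0.1998]
```

View pics/w4.png

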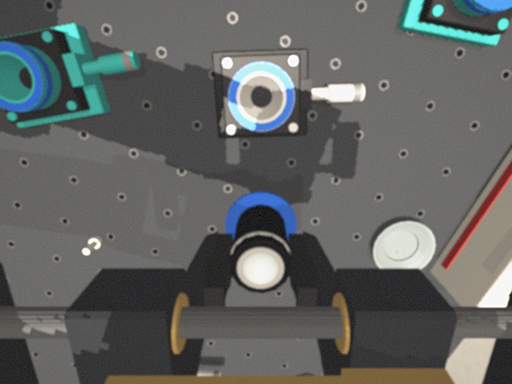

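The cup is at (262,95), with the micrometer tip at (365,92), so the stage yaw is about 2° beyond the jaws. The held target is upright at (262,250). I'll fit the cup ring for centre and height.

```bash
python3 - <<'E'
from h import *
p=snapshot('wrist')
for z in (.066,.072,.078):ring(p,(45,145,215,315),z)
for a,b,z in (((52,213),(49,305),.04),((138,219),(134,307),.04),((96,262),(92,365),.028)):
    d=plane(p,b,z)-plane(p,a,z);print(np.degrees(np.arctan2(d[1],d[0])),np.linalg.norm(d))
A=[plane(p,q,.04) for q in((52,213),(49,305),(138,219),(134,307))];print(np.mean(A,0))
c=p["color"][40:150,200:380,::-1];cv2.imwrite("pics/w5.png",cv2.resize(c,None,fx=4.4,fy=4.4,interpolation=2))
# inner/outer with radial search
E
```

```text
ring centre [0.5424 0.237 ] diam 0.0497 resid 0.0017 n 417
ring centre [0.5421 0.2373] diam 0.0487 resid 0.0016 n 417
ring centre [0.5419 0.2376] diam 0.0477 resid 0.0016 n 417
23.606798399910417 0.08850456722528713
24.496855061662917 0.09221626578003748
24.028158030746923 0.10698056976192839
[0.536043  0.2412493 0.04     ]
```

View pics/w5.png

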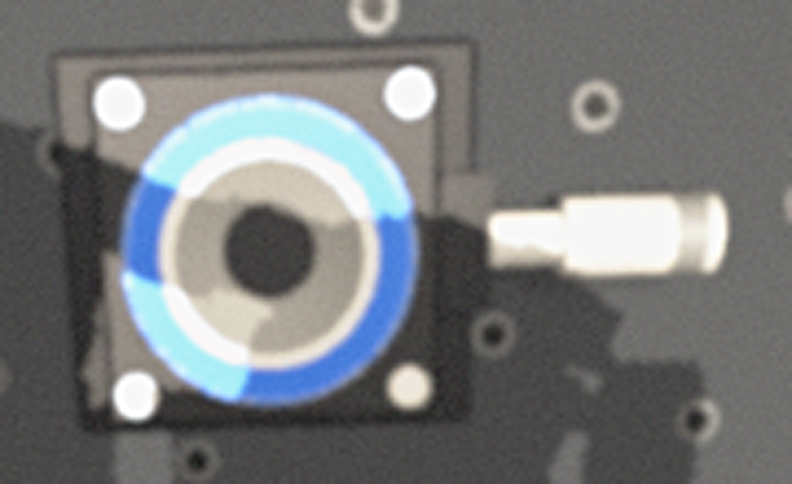

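```bash
python3 - <<'E'
from h import *
from scipy.optimize import least_squares
p=snapshot('wrist')
hsv=cv2.cvtColor(p["color"],cv2.COLOR_RGB2HSV)
m=cv2.inRange(hsv,(85,70,60),(125,255,255));mm=np.zeros_like(m);mm[50:140,220:300]=m[50:140,220:300]
cs,_=cv2.findContours(mm,cv2.RETR_CCOMP,cv2.CHAIN_APPROX_NONE)
cs=sorted(cs,key=cv2.contourArea)[::-1]
for c in cs[:2]:
    e=cv2.fitEllipse(c);print("ell",e,cv2.contourArea(c))
    for z in(.066,.072,.078):
        W=np.array([plane(p,(q[1],q[0]),z)[:2] for q in c[:,0]])
        A=np.c_[2*W,np.ones(len(W))];s=np.linalg.lstsq(A,(W**2).sum(1),rcond=None)[0]
        r=np.sqrt(s[2]+s[0]**2+s[1]**2);print(z,np.round(s[:2],4),round(2*r,4),np.std(np.linalg.norm(W-s[:2],axis=1)).round(4))
E
```

```text
ell ((260.65301513671875, 98.41990661621094), (60.333099365234375, 62.71935272216797), 141.41714477539062) 884.0
0.066 [0.5367 0.2388] 0.0548 0.003
0.072 [0.5366 0.2391] 0.0537 0.0029
0.078 [0.5364 0.2394] 0.0526 0.0029Traceback (most recent call last):
  File "<stdin>", line 9, in <module>
cv2.error: OpenCV(4.12.0) /io/opencv/modules/imgproc/src/shapedescr.cpp:361: error: (-201:Incorrect size of input array) There should be at least 5 points to fit the ellipse in function 'fitEllipseNoDirect'
```

```bash
python3 - <<'E'
from h import *
p=snapshot('wrist')
hsv=cv2.cvtColor(p["color"],cv2.COLOR_RGB2HSV)
print(hsv[95,225:300:3].tolist()); print(hsv[58:135:4,262].tolist())
m=cv2.inRange(hsv,(80,70,90),(130,255,255));
def fit(px,name):
    for z in(.066,.072,.078):
        W=np.array([plane(p,q,z)[:2] for q in px])
        A=np.c_[2*W,np.ones(len(W))];s=np.linalg.lstsq(A,(W**2).sum(1),rcond=None)[0]
        r=np.sqrt(s[2]+s[0]**2+s[1]**2);print(name,z,np.round(s[:2],4),round(2*r,4),np.std(np.linalg.norm(W-s[:2],axis=1)).round(4))
mm=np.zeros_like(m);mm[52:140,222:302]=m[52:140,222:302]
pts=np.argwhere(mm>0);print(pts.min(0),pts.max(0),len(pts))
hull=cv2.convexHull(pts[:,::-1].astype(np.int32))[:,0,::-1];fit(hull,"outer")
# inner: from centre outward first blue
px=[]
for a in np.linspace(0,2*np.pi,72,endpoint=False):
    for r in np.arange(15,40,.25):
        q=np.array([96.5-r*np.sin(a),261+r*np.cos(a)])
        if mm[int(round(q[0])),int(round(q[1]))]:px.append(q);break
fit(px,"inner")
sub=np.array([[c[0]/4.4+40-.4,c[1]/4.4+200-.4] for c in((248,176),(255,364),(158,268),(354,270))]);fit(sub,"bore")
E
```

```text
[[10, 12, 62], [112, 100, 193], [109, 168, 220], [109, 167, 220], [17, 15, 234], [19, 33, 188], [20, 27, 170], [21, 30, 172], [17, 25, 162], [175, 23, 68], [30, 4, 67], [165, 8, 61], [15, 22, 69], [8, 15, 70], [20, 12, 65], [12, 17, 76], [17, 30, 159], [21, 32, 151], [22, 32, 153], [16, 34, 201], [120, 16, 218], [109, 170, 222], [109, 167, 223], [110, 70, 168], [0, 19, 66]]
[[12, 21, 156], [104, 55, 253], [92, 65, 247], [93, 60, 247], [0, 0, 248], [20, 32, 210], [20, 30, 211], [21, 25, 163], [0, 4, 67], [0, 8, 62], [30, 11, 68], [0, 8, 66], [12, 18, 70], [18, 29, 177], [17, 30, 180], [20, 30, 179], [16, 16, 234], [109, 174, 218], [111, 151, 215], [30, 23, 44]]
[ 64 227] [132 294] 1056
outer 0.066 [0.5364 0.2394] 0.0624 0.0006
outer 0.072 [0.5363 0.2397] 0.0611 0.0006
outer 0.078 [0.5362 0.2399] 0.0599 0.0006
inner 0.066 [0.5359 0.2401] 0.0483 0.0009
inner 0.072 [0.5358 0.2403] 0.0473 0.0008
inner 0.078 [0.5357 0.2406] 0.0463 0.0008
bore 0.066 [0.5365 0.2398] 0.0397 0.0
bore 0.072 [0.5364 0.2401] 0.0389 0.0
bore 0.078 [0.5363 0.2404] 0.0381 0.0
```

```bash
python3 -c "
from h import *
to([.5367,.239,.11])"
```

```text
shift [0.0685 0.0002 0.0897] turn 0 t 7.78 gap 0.329 F [ 0.05  0.11 -2.64] pos [0.5621 0.1754 0.1997]
```

Request:
play_rows(commands=[0.02,0,0,0,0,0,0.045,0,0,0,0,0,0.063,0,0,0,0,0,0.0685,0,0,0,0,0,0.0685,0,0,0,0,0,0.0685,0,0.03,0,0,0,0.0685,0,0.06,0,0,0,0.0685,0,0.08,0,0,0,0.0685,0,0.09,0,0,0,0.0685,0,0.09,0,0,0,0.0685,0,0.09,0,0,0,0.0685,0,0.09,0,0,0])

```text
time_s: 9.28
position: [0.5368, 0.2391, 0.1105]
orientation: [[-0.374, 0.928, 0.001], [0.928, 0.374, 0.0], [-0.0, 0.001, -1.0]]
contact_force: [-0.4, -0.3, -3.5]
finger_gap: 0.331
```

```bash
python3 - <<'E'
from h import *
p=snapshot('wrist');cv2.imwrite('pics/w6.png',p['color'][:,:,::-1])
s=snapshot('scene');cv2.imwrite('pics/s6.png',cv2.resize(s['color'][130:250,240:400,::-1],None,fx=4.5,fy=4.5,interpolation=2))
for i in range(3): print(np.round(read_state()["contact_force"],2));snapshot("wrist")
to([.5367,.239,.11],yaw=22)
E
```

```text
[-0.09  0.35 -2.6 ]
[ 0.09 -0.63 -3.32]
[-0.48 -0.62 -2.67]
shift [-0.0002  0.0001 -0.0002] turn [ 0.0003  0.     -0.0009] t 9.53 gap 0.33 F [ 1.    0.07 -3.8 ] pos [0.5365 0.2391 0.1098]
```

View pics/w6.png

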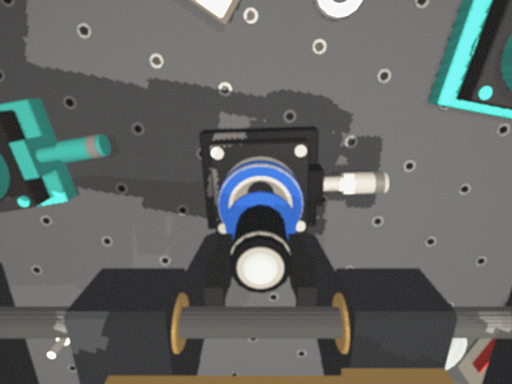

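View pics/s6.png

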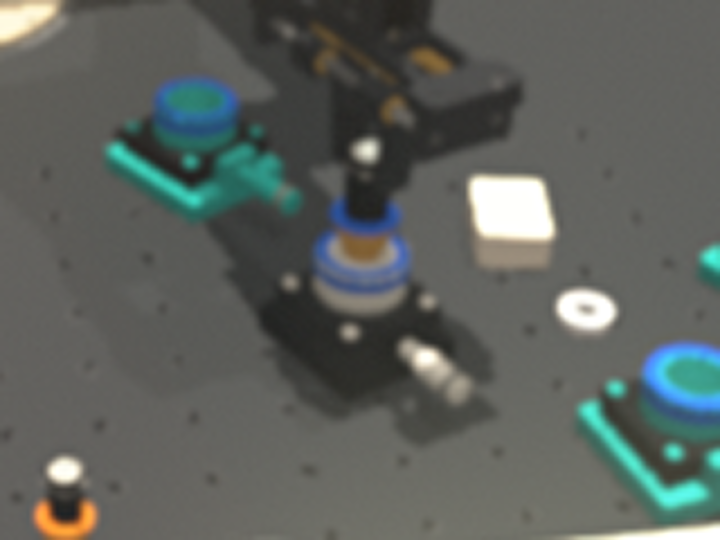

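Both views show the foot centred over the bore. I'll feel my way down.

Request:
play_rows(commands=[0,0,0.003,0,0,0,0,0,0.006,0,0,0,0,0,0.008,0,0,0,0,0,0.01,0,0,0,0,0,0.01,0,0,0])

```text
time_s: 10.15
position: [0.5364, 0.2391, 0.0995]
orientation: [[-0.374, 0.928, -0.0], [0.928, 0.374, -0.0], [0.0, -0.0, -1.0]]
contact_force: [-0.4, -0.2, -2.9]
finger_gap: 0.328
```

Request:
play_rows(commands=[0,0,0.001,0,0,0,0,0,0.002,0,0,0,0,0,0.002,0,0,0])

```text
time_s: 10.52
position: [0.5364, 0.2391, 0.0976]
orientation: [[-0.374, 0.928, -0.0], [0.928, 0.374, 0.0], [0.0, -0.0, -1.0]]
contact_force: [0.5, 0.2, -2.7]
finger_gap: 0.324
```

Request:
play_rows(commands=[0,0,0.001,0,0,0,0,0,0.001,0,0,0])

```text
time_s: 10.78
position: [0.5364, 0.2391, 0.0966]
orientation: [[-0.374, 0.928, -0.0], [0.928, 0.374, -0.0], [0.0, -0.0, -1.0]]
contact_force: [-0.7, 0.5, -2.6]
finger_gap: 0.332
```

Request:
play_rows(commands=[0,0,0.001,0,0,0,0,0,0.001,0,0,0])

```text
time_s: 11.02
position: [0.5364, 0.2391, 0.0956]
orientation: [[-0.374, 0.928, -0.0], [0.928, 0.374, -0.0], [0.0, -0.0, -1.0]]
contact_force: [0.7, 0.0, -1.8]
finger_gap: 0.328
```

Request:
play_rows(commands=[0,0,0.001,0,0,0,0,0,0.001,0,0,0])

```text
time_s: 11.28
position: [0.5364, 0.2391, 0.0946]
orientation: [[-0.374, 0.928, -0.0], [0.928, 0.374, -0.0], [0.0, -0.0, -1.0]]
contact_force: [0.4, 0.0, -2.5]
finger_gap: 0.33
```

Request:
play_rows(commands=[0,0,0.001,0,0,0,0,0,0.001,0,0,0])

```text
time_s: 11.52
position: [0.5364, 0.2391, 0.0936]
orientation: [[-0.374, 0.928, -0.0], [0.928, 0.374, -0.0], [0.0, -0.0, -1.0]]
contact_force: [0.6, 0.9, -1.8]
finger_gap: 0.328
```

Request:
play_rows(commands=[0,0,0.001,0,0,0,0,0,0.001,0,0,0])

```text
time_s: 11.78
position: [0.5364, 0.2391, 0.0926]
orientation: [[-0.374, 0.928, -0.0], [0.928, 0.374, -0.0], [0.0, -0.0, -1.0]]
contact_force: [-0.0, 0.1, -2.3]
finger_gap: 0.331
```

Request:
play_rows(commands=[0,0,0.001,0,0,0,0,0,0.001,0,0,0])

```text
time_s: 12.02
position: [0.5364, 0.2391, 0.0916]
orientation: [[-0.374, 0.928, -0.0], [0.928, 0.374, -0.0], [0.0, -0.0, -1.0]]
contact_force: [0.2, -0.5, -2.4]
finger_gap: 0.331
```

Request:
play_rows(commands=[0,0,0.001,0,0,0,0,0,0.001,0,0,0])

```text
time_s: 12.28
position: [0.5364, 0.2391, 0.0906]
orientation: [[-0.374, 0.928, -0.0], [0.928, 0.374, 0.0], [0.0, -0.0, -1.0]]
contact_force: [-0.6, -0.1, -2.2]
finger_gap: 0.329
```

Request:
play_rows(commands=[0,0,0.001,0,0,0,0,0,0.001,0,0,0])

```text
time_s: 12.52
position: [0.5366, 0.2392, 0.0897]
orientation: [[-0.374, 0.928, 0.0], [0.928, 0.374, 0.0], [0.0, 0.0, -1.0]]
contact_force: [0.7, 1.1, -1.4]
finger_gap: 0.329
```

Request:
play_rows(commands=[0,0,0.0005,0,0,0,0,0,0.0005,0,0,0])

```text
time_s: 12.78
position: [0.5366, 0.2392, 0.0892]
orientation: [[-0.374, 0.928, 0.0], [0.928, 0.374, 0.0], [0.0, 0.0, -1.0]]
contact_force: [0.3, 1.5, -2.2]
finger_gap: 0.329
```

Request:
play_rows(commands=[0,0,0.0005,0,0,0,0,0,0.0005,0,0,0])

```text
time_s: 13.02
position: [0.5366, 0.2393, 0.0889]
orientation: [[-0.374, 0.928, 0.0], [0.928, 0.374, 0.0], [0.0, 0.001, -1.0]]
contact_force: [-0.5, 0.7, 0.6]
finger_gap: 0.329
```

```bash
cat >> h.py <<'E'
def avg(n=5):
    F=[];T=[]
    for i in range(n):
        snapshot("wrist");s=read_state();F.append(s["contact_force"]);T.append(s["ft_torque"])
    O=s["orientation"];F=np.mean(F,0);T=np.mean(T,0)
    print("F",F.round(2),"Ftool",(O.T@F).round(2),"Ttool",(O.T@T).round(3),"pos",s["position"].round(4),"tilt z",O[:,2].round(4),"t",s["time_s"])
E
python3 -c "
from h import *
avg()"
```

```text
F [-0.25  2.28  1.27] Ftool [ 2.21  0.62 -1.27] Ttool [-0.267  0.358 -0.019] pos [0.5366 0.2392 0.0889] tilt z [ 5.e-04  3.e-04 -1.e+00] t 13.275
```

Request:
play_rows(commands=[0,0,0.0005,0,0,0,0,0,0.0005,0,0,0])

```text
time_s: 13.52
position: [0.5367, 0.2392, 0.0888]
orientation: [[-0.374, 0.928, 0.001], [0.928, 0.374, 0.0], [-0.0, 0.001, -1.0]]
contact_force: [-1.0, 2.4, 5.5]
finger_gap: 0.324
```

```bash
python3 -c "
from h import *
avg()"
```

```text
F [-1.19  3.07  5.25] Ftool [ 3.29  0.05 -5.25] Ttool [-0.083  0.427 -0.008] pos [0.5367 0.2393 0.0888] tilt z [ 1.e-03  3.e-04 -1.e+00] t 13.775
```

Request:
play_rows(commands=[0.0003,0,0,0,0,0,0.0006,0,0,0,0,0])

```text
time_s: 14.02
position: [0.5366, 0.2395, 0.0887]
orientation: [[-0.374, 0.928, 0.001], [0.928, 0.374, -0.0], [-0.001, 0.001, -1.0]]
contact_force: [0.1, 0.3, 4.7]
finger_gap: 0.331
```

```bash
python3 -c "
from h import *
avg()"
```

```text
F [-0.36  0.47  5.26] Ftool [ 0.56 -0.15 -5.26] Ttool [-0.028  0.116 -0.041] pos [0.5366 0.2395 0.0887] tilt z [ 1.e-03 -3.e-04 -1.e+00] t 14.275
```

Request:
play_rows(commands=[0,0,0.0003,0,0,0,0,0,0.0005,0,0,0,0,0,0.0005,0,0,0])

```text
time_s: 14.65
position: [0.5366, 0.2395, 0.0887]
orientation: [[-0.374, 0.928, 0.001], [0.928, 0.374, -0.0], [-0.001, 0.001, -1.0]]
contact_force: [-2.2, 0.7, 8.7]
finger_gap: 0.33
```

```bash
python3 -c "
from h import *
avg(4)"
```

```text
F [-1.62  0.56  8.59] Ftool [ 1.12 -1.28 -8.59] Ttool [0.195 0.143 0.001] pos [0.5366 0.2395 0.0887] tilt z [ 1.5e-03 -2.0e-04 -1.0e+00] t 14.85
```

Request:
play_rows(commands=[0.0002,-0.0003,0.0003,0,0,0,0.0002,-0.0003,0.0005,0,0,0,0.0002,-0.0003,0.0005,0,0,0,0.0002,-0.0003,0.0005,0,0,0])

```text
time_s: 15.35
position: [0.5366, 0.2396, 0.0887]
orientation: [[-0.374, 0.928, 0.003], [0.928, 0.374, -0.0], [-0.001, 0.002, -1.0]]
contact_force: [-1.3, 0.6, 10.9]
finger_gap: 0.333
```

```bash
python3 -c "
from h import *
avg(6)
p=snapshot('wrist');cv2.imwrite('pics/w7.png',p['color'][:,:,::-1])
s=snapshot('scene');cv2.imwrite('pics/s7.png',cv2.resize(s['color'][130:250,240:400,::-1],None,fx=4.5,fy=4.5,interpolation=2))
"
```

```text
F [-1.1   0.22 11.5 ] Ftool [  0.61  -0.91 -11.5 ] Ttool [ 0.208  0.092 -0.028] pos [0.5366 0.2396 0.0886] tilt z [ 2.5e-03 -1.0e-04 -1.0e+00] t 15.65
```

View pics/s7.png

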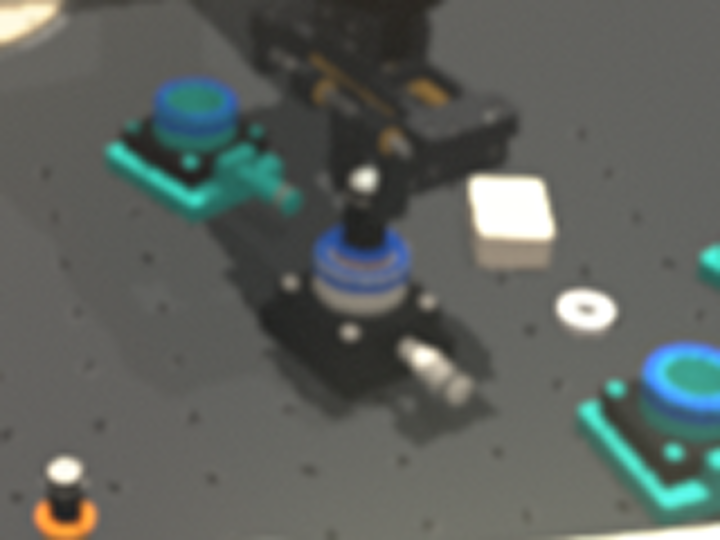

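View pics/w7.png

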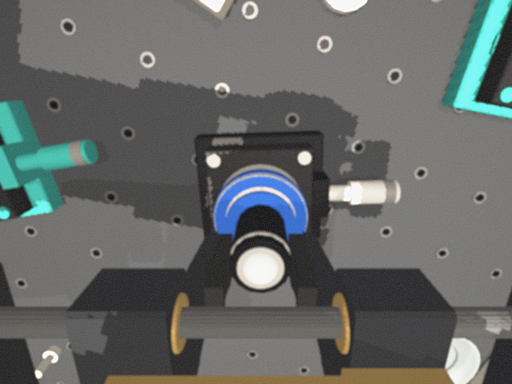

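Seated: 11.5 N push, lateral force near 0, z steady at 0.0887, flange level. Next I'll rise 5 mm.

Request:
play_rows(commands=[0,0,-0.001,0,0,0,0,0,-0.002,0,0,0,0,0.0002,-0.004,0,0,0,0,0.0002,-0.0067,0,0,0,0,0.0002,-0.0067,0,0,0,0,0.0002,-0.0067,0,0,0])

```text
time_s: 16.5
position: [0.5358, 0.2397, 0.0936]
orientation: [[-0.374, 0.928, -0.001], [0.928, 0.374, -0.0], [0.0, -0.001, -1.0]]
contact_force: [-0.2, -0.8, -2.9]
finger_gap: 0.323
```

```bash
python3 -c "
from h import *
avg(4)"
```

```text
F [-0.19 -0.13 -2.91] Ftool [-0.05 -0.23  2.91] Ttool [-0.101 -0.077  0.043] pos [0.536  0.2398 0.0937] tilt z [-3.e-04 -1.e-04 -1.e+00] t 16.7
```

Request:
play_rows(commands=[-0.0001,0.0008,0,0.022,0,0,-0.0002,0.0015,0,0.045,0,0,-0.0003,0.0023,0,0.068,0,0,-0.0003,0.003,0,0.091,0,0,-0.0003,0.003,0,0.091,0,0,-0.0003,0.003,0,0.091,0,0])

```text
time_s: 17.45
position: [0.5389, 0.2407, 0.0938]
orientation: [[-0.374, 0.924, -0.084], [0.928, 0.372, -0.034], [0.0, -0.091, -0.996]]
contact_force: [-0.1, -0.3, -2.5]
finger_gap: 0.331
```

```bash
python3 -c "
from h import *
avg(4)"
```

```text
F [-0.27 -0.11 -2.12] Ftool [ 0.   -0.1   2.13] Ttool [-0.176 -0.051 -0.007] pos [0.5389 0.2406 0.0939] tilt z [-0.0842 -0.0339 -0.9959] t 17.65
```

Request:
play_rows(commands=[0,0.0005,0,0,0,0,0,0.001,0,0,0,0,0,0.001,0,0,0,0])

```text
time_s: 18.02
position: [0.5396, 0.241, 0.0938]
orientation: [[-0.374, 0.924, -0.085], [0.928, 0.372, -0.034], [0.0, -0.092, -0.996]]
contact_force: [-2.2, -0.9, -1.5]
finger_gap: 0.326
```

Request:
play_rows(commands=[0,0.0004,0,0,0,0,0,0.0004,0,0,0,0])

```text
time_s: 18.27
position: [0.5399, 0.2411, 0.0938]
orientation: [[-0.374, 0.924, -0.085], [0.928, 0.372, -0.034], [0.0, -0.092, -0.996]]
contact_force: [-4.6, -1.2, 0.2]
finger_gap: 0.326
```

```bash
python3 -c "
from h import *
avg(4)"
```

```text
F [-4.54 -2.17  0.86] Ftool [-0.31 -5.08 -0.39] Ttool [ 0.833 -0.087  0.041] pos [0.5399 0.2411 0.0937] tilt z [-0.0852 -0.0343 -0.9958] t 18.475
```

Leaning 0.092 rad towards the micrometer and bearing about 6 N on the wall. I'll hold briefly with a bit more force, then return upright.

Request:
play_rows(commands=[0,0.0002,0,0,0,0,0,0.0002,0,0,0,0,0,0.0002,0,0,0,0])

```text
time_s: 18.85
position: [0.54, 0.2411, 0.0937]
orientation: [[-0.374, 0.924, -0.086], [0.928, 0.372, -0.034], [0.0, -0.092, -0.996]]
contact_force: [-5.4, -2.3, 1.5]
finger_gap: 0.328
```

```bash
python3 -c "
from h import *
avg(2)
s=snapshot('scene');cv2.imwrite('pics/s8.png',cv2.resize(s['color'][130:250,240:400,::-1],None,fx=4.5,fy=4.5,interpolation=2))"
```

```text
F [-5.22 -1.51  1.45] Ftool [ 0.55 -5.52 -0.95] Ttool [ 1.09  -0.091  0.044] pos [0.5399 0.2411 0.0937] tilt z [-0.0855 -0.0344 -0.9957] t 18.95
```

View pics/s8.png

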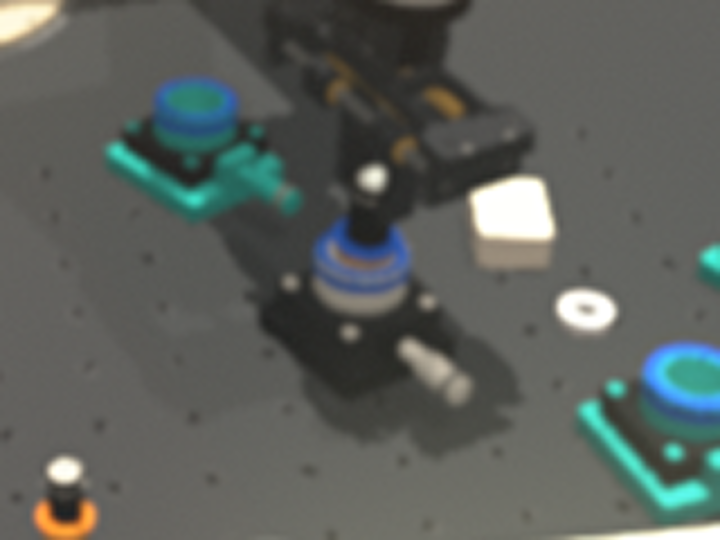

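Request:
play_rows(commands=[0,-0.0014,0,0,0,0,0,-0.002,0,-0.022,0,0,0,-0.0028,0,-0.045,0,0,0,-0.0035,0,-0.068,0,0,0,-0.0041,0,-0.091,0,0,0,-0.0041,0,-0.091,0,0,0,-0.0041,0,-0.091,0,0])

```text
time_s: 19.88
position: [0.5368, 0.2397, 0.0942]
orientation: [[-0.374, 0.928, 0.0], [0.928, 0.374, 0.0], [-0.0, 0.0, -1.0]]
contact_force: [-0.8, -0.5, -2.6]
finger_gap: 0.329
```

```bash
python3 -c "
from h import *
avg(4)"
```

```text
F [ 0.14 -0.09 -2.74] Ftool [-0.14  0.1   2.74] Ttool [-0.085 -0.066  0.024] pos [0.5368 0.2398 0.094 ] tilt z [-1.e-04 -0.e+00 -1.e+00] t 20.075
```

The dome leans visibly towards the micrometer, and back upright it is free (−2.7 N is its weight). Now the opposite lean.

Request:
play_rows(commands=[0,-0.0006,0,-0.022,0,0,0,-0.0013,0,-0.045,0,0,0,-0.002,0.0002,-0.068,0,0,0,-0.0026,0.0003,-0.091,0,0,0,-0.0026,0.0003,-0.091,0,0,0,-0.0026,0.0003,-0.091,0,0])

```text
time_s: 20.82
position: [0.5344, 0.2388, 0.0939]
orientation: [[-0.374, 0.924, 0.084], [0.928, 0.372, 0.034], [-0.0, 0.091, -0.996]]
contact_force: [0.6, 0.3, -2.4]
finger_gap: 0.327
```

Request:
play_rows(commands=[0,-0.0004,0,0,0,0,0,-0.0008,0,0,0,0,0,-0.0008,0,0,0,0])

```text
time_s: 21.2
position: [0.5336, 0.2385, 0.0937]
orientation: [[-0.374, 0.924, 0.084], [0.928, 0.372, 0.034], [-0.0, 0.091, -0.996]]
contact_force: [1.0, -0.3, -2.5]
finger_gap: 0.33
```

```bash
python3 -c "
from h import *
avg(3)"
```

```text
F [ 0.34  0.33 -2.49] Ftool [0.18 0.21 2.52] Ttool [-0.04  -0.049 -0.006] pos [0.5336 0.2385 0.0937] tilt z [ 0.0843  0.034  -0.9959] t 21.35
```

Request:
play_rows(commands=[0,-0.0004,0,0,0,0,0,-0.0008,0,0,0,0,0,-0.0008,0,0,0,0])

```text
time_s: 21.72
position: [0.5332, 0.2383, 0.0939]
orientation: [[-0.374, 0.924, 0.085], [0.928, 0.372, 0.034], [-0.0, 0.092, -0.996]]
contact_force: [2.6, 1.1, -1.5]
finger_gap: 0.332
```

```bash
python3 -c "
from h import *
avg(3)"
```

```text
F [ 2.98  1.53 -1.46] Ftool [0.3  3.18 1.76] Ttool [-0.649 -0.015 -0.02 ] pos [0.5332 0.2383 0.0939] tilt z [ 0.0854  0.0343 -0.9958] t 21.875
```

Request:
play_rows(commands=[0,-0.0003,0,0,0,0,0,-0.0006,0,0,0,0,0,-0.0006,0,0,0,0])

```text
time_s: 22.25
position: [0.533, 0.2381, 0.094]
orientation: [[-0.374, 0.924, 0.086], [0.928, 0.372, 0.035], [-0.0, 0.093, -0.996]]
contact_force: [4.4, 2.9, -1.8]
finger_gap: 0.332
```

```bash
python3 -c "
from h import *
avg(4)
s=snapshot('scene');cv2.imwrite('pics/s9.png',cv2.resize(s['color'][130:250,240:400,::-1],None,fx=4.5,fy=4.5,interpolation=2))"
```

```text
F [ 4.82  2.44 -1.66] Ftool [0.47 5.21 2.16] Ttool [-1.123 -0.032 -0.01 ] pos [0.533  0.2381 0.094 ] tilt z [ 0.0863  0.0346 -0.9957] t 22.45
```

View pics/s9.png

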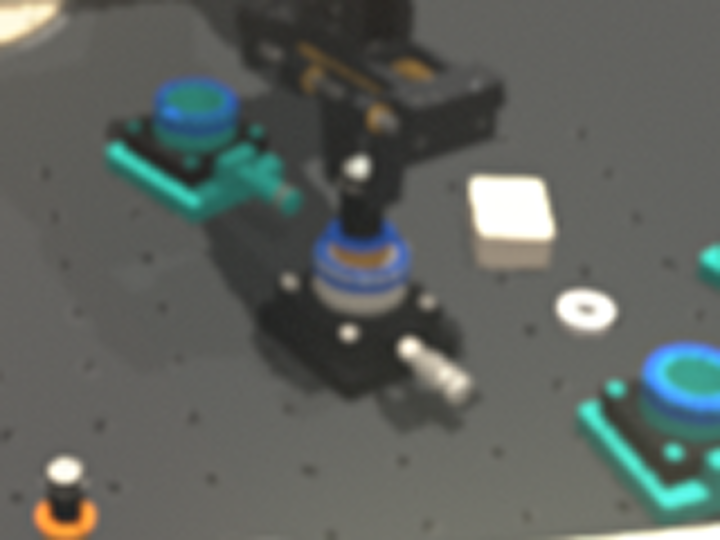

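Leaning 0.093 rad away and bearing about 5.3 N on the wall. I'll return upright, then lower.

Request:
play_rows(commands=[0,0.0014,0,0,0,0,0,0.0022,0,0.022,0,0,0,0.003,0,0.045,0,0,0,0.004,0,0.068,0,0,0,0.0048,0,0.091,0,0,0,0.0048,0,0.091,0,0,0,0.0048,0,0.091,0,0])

```text
time_s: 23.38
position: [0.5365, 0.2397, 0.0939]
orientation: [[-0.374, 0.928, -0.0], [0.928, 0.374, -0.0], [0.0, -0.0, -1.0]]
contact_force: [0.9, 0.3, -2.8]
finger_gap: 0.33
```

```bash
python3 -c "
from h import *
avg(4);to([.5366,.2396,.0888],yaw=22)"
```

```text
F [ 0.52 -0.3  -2.37] Ftool [-0.47  0.37  2.37] Ttool [-0.088 -0.04  -0.017] pos [0.5366 0.2397 0.0941] tilt z [ 1.e-04  0.e+00 -1.e+00] t 23.575
shift [-0.0001  0.      0.0053] turn [ 0.0001  0.     -0.001 ] t 23.57 gap 0.329 F [ 0.43 -0.61 -2.16] pos [0.5366 0.2397 0.0941]
```

Request:
play_rows(commands=[0,0,0.002,0,0,0,0,0,0.0035,0,0,0,0,0,0.0045,0,0,0,0,0,0.005,0,0,0,0,0,0.005,0,0,0])

```text
time_s: 24.2
position: [0.5365, 0.2397, 0.089]
orientation: [[-0.374, 0.928, -0.0], [0.928, 0.374, -0.0], [0.0, -0.0, -1.0]]
contact_force: [-0.5, -0.1, -1.6]
finger_gap: 0.326
```

```bash
python3 -c "
from h import *
avg(4)"
```

```text
F [-1.12 -0.36 -1.98] Ftool [ 0.08 -1.18  1.98] Ttool [ 0.101 -0.027 -0.02 ] pos [0.5365 0.2397 0.089 ] tilt z [-3.e-04 -1.e-04 -1.e+00] t 24.4
```

Request:
play_rows(commands=[0,-0.0003,0.0004,0,0,0,0,-0.0003,0.0008,0,0,0,0,-0.0003,0.001,0,0,0,0,-0.0003,0.001,0,0,0])

```text
time_s: 24.9
position: [0.5366, 0.2397, 0.0887]
orientation: [[-0.374, 0.928, 0.001], [0.928, 0.374, 0.0], [-0.0, 0.001, -1.0]]
contact_force: [-2.8, -0.7, 6.3]
finger_gap: 0.33
```

```bash
python3 -c "
from h import *
avg(4)"
```

```text
F [-2.17 -0.44  5.67] Ftool [ 0.4  -2.17 -5.67] Ttool [ 0.422  0.069 -0.002] pos [0.5366 0.2397 0.0888] tilt z [ 1.1e-03  2.0e-04 -1.0e+00] t 25.1
```

Request:
play_rows(commands=[0,-0.0005,0.0003,0,0,0,0,-0.0005,0.0005,0,0,0,0,-0.0005,0.0005,0,0,0])

```text
time_s: 25.48
position: [0.5365, 0.2397, 0.0887]
orientation: [[-0.374, 0.928, 0.002], [0.928, 0.374, 0.001], [-0.0, 0.003, -1.0]]
contact_force: [-2.0, -0.4, 7.5]
finger_gap: 0.327
```

```bash
python3 -c "
from h import *
avg(4)"
```

```text
F [-2.01  0.02  7.76] Ftool [ 0.77 -1.84 -7.77] Ttool [ 0.322  0.078 -0.01 ] pos [0.5366 0.2396 0.0887] tilt z [ 2.5e-03  6.0e-04 -1.0e+00] t 25.675
```

Request:
play_rows(commands=[0,0,-0.0006,0,0,0,0,0,-0.0012,0,0,0,0,0,-0.0012,0,0,0])

```text
time_s: 26.05
position: [0.5364, 0.2396, 0.0888]
orientation: [[-0.374, 0.928, 0.001], [0.928, 0.374, 0.0], [-0.0, 0.001, -1.0]]
contact_force: [2.2, 1.4, 1.7]
finger_gap: 0.326
```

```bash
python3 -c "
from h import *
avg(4)"
```

```text
F [2.39 1.55 0.48] Ftool [ 0.54  2.8  -0.48] Ttool [-0.682  0.056  0.001] pos [0.5363 0.2396 0.0888] tilt z [ 1.1e-03  4.0e-04 -1.0e+00] t 26.25
```

Request:
play_rows(commands=[0,0.0005,0.0002,0,0,0,0,0.0005,0.0002,0,0,0,0,0.0005,0.0002,0,0,0])

```text
time_s: 26.62
position: [0.5364, 0.2396, 0.0887]
orientation: [[-0.374, 0.928, 0.0], [0.928, 0.374, 0.0], [-0.0, 0.0, -1.0]]
contact_force: [1.5, 0.8, 4.9]
finger_gap: 0.328
```

```bash
python3 -c "
from h import *
avg(4)"
```

```text
F [1.16 0.66 5.55] Ftool [ 0.18  1.33 -5.55] Ttool [-0.312  0.011  0.002] pos [0.5364 0.2396 0.0887] tilt z [ 3.e-04  1.e-04 -1.e+00] t 26.825
```

Request:
play_rows(commands=[0,0,0,0,0,0,0,0,0,0,0,0,0,0,0,0,0,0,0,0,0,0,0,0,0,0,0,0,0,0,0,0,0,0,0,0], fingers=0.2)

```text
time_s: 27.58
position: [0.5364, 0.2396, 0.0885]
orientation: [[-0.374, 0.928, -0.0], [0.928, 0.374, -0.0], [-0.0, -0.0, -1.0]]
contact_force: [0.4, -0.4, -0.5]
finger_gap: 0.8
```

```bash
python3 -c "
from h import *
avg(3)
p=snapshot('wrist');cv2.imwrite('pics/w10.png',p['color'][:,:,::-1]);ring(p,(150,260,205,320),.082)"
```

```text
F [0.34 0.23 0.02] Ftool [ 0.09  0.4  -0.02] Ttool [-0.074 -0.056  0.021] pos [0.5364 0.2396 0.0885] tilt z [ 0.  0. -1.] t 27.725
ring centre [0.5346 0.2438] diam 0.0555 resid 0.0002 n 3203
```

View pics/w10.png

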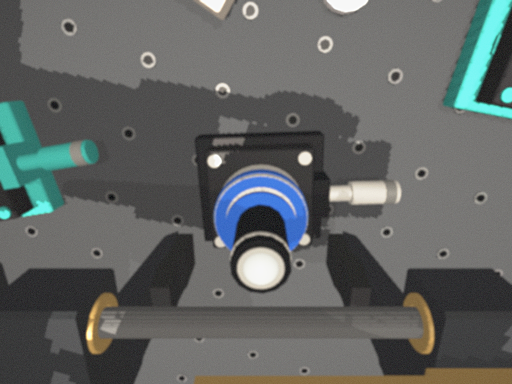

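Released with zero force and clear gaps on both sides. Retreating straight up.

Request:
play_rows(commands=[0,0,-0.01,0,0,0,0,0,-0.03,0,0,0,0,0,-0.06,0,0,0,0,0,-0.09,0,0,0,0,0,-0.12,0,0,0,-0.01,0,-0.13,0,0,0,-0.03,0,-0.13,0,0,0,-0.05,0,-0.13,0,0,0,-0.05,0,-0.13,0,0,0,-0.05,0,-0.13,0,0,0])

```text
time_s: 29.02
position: [0.555, 0.1931, 0.2179]
orientation: [[-0.373, 0.928, -0.001], [0.928, 0.373, 0.0], [0.0, -0.001, -1.0]]
contact_force: [-0.1, -0.1, -0.0]
finger_gap: 0.801
```

```bash
python3 - <<'E'
from h import *
avg(2)
p=snapshot('wrist');s=snapshot('scene')
a=cv2.resize(s['color'][130:250,240:400,::-1],(400,300),interpolation=2);b=cv2.resize(p['color'][:,:,::-1],(400,300))
cv2.imwrite('pics/w11.png',np.hstack([b,a]))
t=tip_of(p,"target_top")[:1];print(t)
for x in t: print(plane(p,x["pixel"],.127))
E
```

```text
F [-0.3  -0.09  0.2 ] Ftool [ 0.03 -0.32 -0.2 ] Ttool [-0.096 -0.048 -0.019] pos [0.5548 0.1936 0.2183] tilt z [-5.e-04  1.e-04 -1.e+00] t 29.125
[{'pixel': [126.9, 259.8], 'p': 0.77}]
[0.53591738 0.23881225 0.127     ]
```

View pics/w11.png

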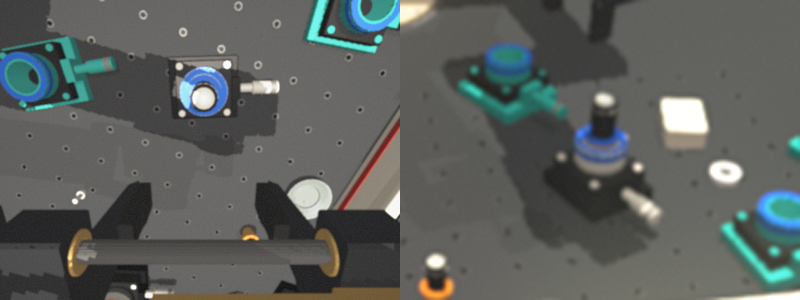

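```bash
python3 -c "
from plant import *
print(job_done())"
```

```text
the job is handed in; nothing more can be done
None
```

The blue-banded target is home, upright and released in the blue-banded cup on the black stage. I handed the job in at about 29 s of the 72 s; it reported no verdict.

- **Pressing home:** I centred the target by feel. The push averaged 11.5 N at the wrist, about 14 N with the target's own weight. Its height stayed at 0.0887 m from about 5 N upwards. That puts the cup roughly 7 mm above its lowest setting.
- **Rocking towards the micrometer:** after a rise of about 5 mm, the tool leaned 0.092 rad. The target bore about 6 N on the wall, and the lean shows in the scene picture.
- **Rocking away from it:** the tool leaned 0.093 rad with about 5.3 N on the wall, also visible in the picture. In between, the target came upright with no side force, so it was not stuck.
- **Final state:** I reseated it at the same height, 0.0887 m, with about 8 N, then opened the gripper and moved away. The wrist force then read about zero. The network's mark of the target's top lay about 1 mm from the measured cup centre.

**Not checked directly:**
- The force on the cup wall is inferred from the wrist force; I had no direct reading.
- The lean angles are the tool's, not measured on the target itself.
- One last ring fit gave a centre about 4.5 mm off, but it had merged the flange with the cup band, so I disregarded it.
- I did not re-measure the other objects. None had shifted in the views I took, and I felt no contact with them.

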